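Cull the chipped test coupon, then clamp the sound row

ROBOT

A 7-joint arm with a two-finger parallel gripper is mounted at the origin on the work surface. World frame = base frame: x ahead of the robot, y to its left, z up, the work surface at z = 0. Lengths are in m, angles in rad, forces in N, time in s.
With the tool pointing down it reaches from about 0.4 to 0.85 m from the base axis. Payload 10.4 kg.
Tool frame: the origin (TCP) lies at the very end of the fingers, on their centre line; the grasp point (between the pads) lies 19 mm behind it (grip_point_offset is the distance from the TCP to the grasp point, in m); z points along the fingers, y is the line along which they close (so a half turn about z gives the same grasp; the last joint's range is limited). The gripper opens to 87 mm and grips with 3 to 60 N. Pads are 19 mm wide; open, the fingers measure 117 mm over their backs; the gripper's body (75 mm by 190 mm) begins 51 mm behind the grasp point.
Start: joints at [-1.2, 0.332, -0.065, 1.46, 0.022, 1.35, -0.088], TCP at [0.24, 0.577, 0.223] pointing down, gripper open.
Joint ranges: [-2.6, 2.6], [-0.5, 2.12], [-1.47, 1.34], [0.16, 2.42], [-1.27, 4.41], [0.06, 2.06], [-2.6, 2.6]. Speed limits (rad/s): [2.22, 2.22, 2.79, 2.79, 3.14, 3.14, 3.14].

INTERFACE

Orientations are given as a unit quaternion [x, y, z, w].
In Python, from rig import state, grab_frame, camera_params, hand_in, recognise, silhouettes, place_of, grip_point_offset gives the robot as it stands.
- The arm moves only by the tool servo_tool, never from a script. Its argument "commands" is a list of rows, each an object of numbers: "x", "y", "z": the shift along the world's x, y, z in cm; "rx", "ry", "rz": the turn, a rotation vector about the world's x, y, z in rad; "jaw": the opening, from -1 (shut) to 1 (fully open). A call has 1 to 12 rows; each row is the pose to reach, as a shift and turn from the pose commanded when the call began; what a row does not reach only later rows make up. A row lasts 1/12 s, in which the tool goes at most 41.7 mm and 7.16 degrees, less where a joint would pass 70% of its speed; a pose out of reach is approached as far as the arm can. A call with a gripper value outside its range is refused whole. The fingers move at their own pace and stop on an object; the grip force is fixed at half the most. Time passes only in rows, so rows that repeat a pose let the fingers close. It gives the time, the measured TCP pose, the force, the opening and the grip force at its end, in the units of the state.
- state(): the state, without advancing time (a new reading comes with each control period).
- grab_frame(name): name is "side" or "top" or "wrist"; returns the picture (480x640x3 uint8, red, green, blue); there is no depth.
- camera_params(name): a dict with "mtx" (3x3 intrinsics, pixels), "k1" (the pictures are not rectified: a ray, as slopes to the right and down, at radius r is drawn at 1 + k1 r^2 times it, then the intrinsics apply), "origin" and "orientation" of the camera in the world. Camera axes: x right, y up, looking along -z (the intrinsics and any distortion apply to the point x, -y, -z); pixel columns grow to the right and rows downward; lengths in m; the calibration is good to about 2 mm. A picture is of the moment at which its call begins: read the wrist's pose just before it. camera_params takes no time and is no camera call; for the wrist camera it gives the pose at the moment of the call.
- hand_in(): hands the job in; it is judged then, once.
Trained networks look in the newest picture that a camera, given by its name, has taken for a name from the list of things; names that differ only in an ending like _2 or _b are one class to them, and where a whole thing is asked for, a point or a joint stands for the part that bears it (a point fixed in the world has none). Each returns a list of dicts, best first, with "p" (0 to 1); they miss things now and then, are a little off and sometimes report something else, mostly with a low value. They report only what shows in the picture. A call takes as long as a camera call. They do not tell look-alikes from the thing itself.
- recognise(camera, label): "location" ([row, column] in pixels, amid what is visible of it).
- silhouettes(camera, label): "mask" (480x640 bool, what is visible of it) and "location" ([row, column] in pixels, amid what is visible of it).
- place_of(camera, label): "location" ([row, column] in pixels: a listed point, or the origin of a listed thing).
The state is a dict: "clock": time; "q": joint angles; "dq": joint speeds; "tau": joint torques, N m; "tcp_pos": TCP position; "orientation": TCP orientation; "force": force on the tool from outside, world axes, zero at the start; "ft_torque": the same for the moment, N m; "finger_gap": finger opening in m; "gripper_force": force on a finger pad.
Only numpy, scipy, OpenCV 4.12 (cv2) and the standard library are available. Lean on these libraries where they do the work, as an engineer would, in place of code of your own. Each camera call takes 0.05 s, during which the arm holds its last target. There are 200 camera calls.

TASK

Four paint-dipped plaster test coupons stand in the bed of the hand-ratchet clamp, and one has a corner broken off: lift that one out and leave it in the yellow reject tray. Then pump the clamp's trigger, moving the jaw with nothing but the trigger, until the jaw has closed the three sound coupons up against the end stop, and finish while still squeezing the trigger, holding the row with the jaw's springs about half pressed in and never bottomed, since plaster crushes. The sound coupons stay standing in the clamp, and everything else on the bench is left alone.

Things in the scene. Friction and masses are not known exactly. Their poses are not given: they have to be found in the camera images.
- clamp: Fixed hand-ratchet clamp (caulking-gun type) on a plywood board. Origin: on the bench under the fixed grip; own x = the way the jaw advances, z up. Along x, mm: board -70 to 260 (110 wide, 10 thick); rod tail from -120; black fixed grip -10 to 10 (26 wide, 140 tall); trigger; jaw; aluminium bed 72 to 254, its floor 12 over the bench, lips at y = +-32 to 34 reach 16.
- squeeze (a point): Where a hand squeezes fixed grip and trigger together along clamp x, from above: 120 mm over the bench, at clamp x = 7 mm, the middle of the pair when fully squeezed. The grip's back face stays at x = -10 mm. The trigger's front face: at most x = 44 mm (its top) released, 24 mm squeezed, when it stands upright beside the grip. So 54 mm over both released, 34 mm squeezed.
- trigger (a joint): Trigger, rad: 0 released (a spring returns it), 0.40 squeezed to its stop. Each full squeeze and full release moves the rod on one tooth, 9.5 mm (the first may do less); a pawl then holds it (2 mm of slip), but after a part squeeze a pressed jaw springs back. Squeeze at squeeze: 5 to 9 N runs the jaw freely; on the row 8 to 12 N for 5 mm of spring compression, 13 to 18 N for 10 mm, more near the trigger's stop.
- trigger_grip: The lever that is squeezed: orange with black rubber, 12 mm deep (clamp x), 22 mm wide, standing up from its pivot to 128 mm over the bench; leans forward 0.40 rad when released. Its origin is the pivot, at clamp x = 18 mm, 75 mm over the bench.
- rod: Toothed steel push rod, 12 mm square, along clamp x, 28 mm over the bench, with the jaw's blue carrier plate (52 x 30 mm) in front; it carries the sprung jaw face. Origin on its axis, at clamp x = 0 when fully drawn back; it moves up to 85 mm ahead. Only the trigger may drive it.
- jaw_face: Pressing face of the jaw: blue plate with black rubber front, 54 mm wide, 15 to 47 mm over the bench. Origin: on the rod's axis at the front surface; at clamp x = 88 to 99 mm at the start. It meets the closed-up row of three 72 mm short of the end stop's surface.
- jaw_spring (a joint): Compression of the two coil springs behind the jaw face, m: 0 free, 0.012 bottomed; 1.5 N per mm, so it shows how hard the row is gripped. Well gripped is 4 to 10 mm (6 to 15 N). Once bottomed the force shoots up, and plaster crushes above 30 N.
- end_stop: Bolted aluminium stop plate, rubber faced, at the far end of the bed, 66 mm wide, its top 56 mm over the bench. Origin: lower middle of the surface facing the jaw, 12 mm over the bench, at clamp x = 212 to 221 mm (set differently each time). Axes as the clamp's.
- coupon_a: Sound plaster coupon, cream with teal painted top third: 24 mm along own x (along the row), 56 mm along own y, 46 mm tall, 75 g. Origin: centre of its underside, on the bed 12 mm over the bench. Stands in any of four places, at about clamp x = 113, 141, 169, 197 mm, some 4 mm between neighbours, wide side across the clamp.
- coupon_b: Sound coupon, same as coupon_a.
- coupon_c: Sound coupon, same as coupon_a.
- coupon_chipped: The odd one in the row, in any of the four places: same coupon, but its upper corner at own +y is broken off at 45 degrees, 18 mm down and 18 mm in, showing white plaster. Up to 28 mm from its underside it is whole, 56 mm wide. Origin: centre of its underside.
- reject_tray: Open yellow tray, 150 x 150 mm, 32 mm tall, walls and floor 4 mm, fixed. Origin: centre of its underside.
- spare_coupon: Bystander: a sound coupon standing on the bench away from the clamp.
- jar_a: Bystander: closed ink jar with yellow lid, 64 mm across, 66 mm tall; origin under it.
- jar_b: Bystander: ink jar like jar_a.
- jar_c: Bystander: ink jar like jar_a, dark red.
- white_bottle: Bystander: white bottle, 64 mm across, 150 mm tall; origin under it.
- beaker: Bystander: open glass beaker, 70 mm across, 85 mm tall; origin under it.
- spatula: Bystander: mixing spatula 200 mm long, lying on the bench.
Mind the look-alikes: they are no part of the job. What is shaped like the coupon_b but pink is not meant. What is shaped like the coupon_chipped but purple is not meant.

How it is judged:
By the outcome, as a careful person would: the job done as asked, in the order asked, and still so for the second after the job is handed in, while the arm keeps its last pose, push and grip.
It also fails if it takes over 72 s, if anything falls off the work surface, if the arm or the gripper's body presses on something with over 40 N, if the wrist force passes 120 N, or if a joint passes its speed limit or range.

## Working session

There is one attempt and no reset: what is moved stays moved. The work goes in short steps, Python scripts to look and compute and a tool call to move; the robot and the scene stay as the last step left them, time stands still between calls to the robot, and variables do not carry over. Pictures are saved under pics/ and viewed, at most 10 in all, crops included, and the job is handed in when it is done.

Besides the shell and the picture viewer there is one more tool, called after "Call:" as name([rows], argument=value, ...), one row to a line, values as JSON. servo_tool: Moves the arm, as the interface text tells. Its arguments: {"type":"object","properties":{"commands":{"type":"array","items":{"type":"object","properties":{"x":{"type":"number"},"y":{"type":"number"},"z":{"type":"number"},"rx":{"type":"number"},"ry":{"type":"number"},"rz":{"type":"number"},"jaw":{"type":"number"}}}}},"required":["commands"]}

```bash
ls; mkdir -p pics; cat > h.py <<'E'
import numpy as np, cv2
from scipy.spatial.transform import Rotation as R
from rig import *
def ray(cam,rc,p=None):
    p=p or camera_params(cam); K=np.array(p["mtx"]); u=np.array([(rc[1]-K[0,2])/K[0,0],(rc[0]-K[1,2])/K[1,1]])
    s=u.copy()
    for _ in range(20): s=u/(1+p["k1"]*(s@s))
    d=R.from_quat(p["orientation"]).apply([s[0],-s[1],-1]); return np.array(p["origin"]),d
def at(cam,rc,z,p=None):
    o,d=ray(cam,rc,p); return o+d*(z-o[2])/d[2]
def proj(cam,X,p=None):
    p=p or camera_params(cam); K=np.array(p["mtx"])
    v=R.from_quat(p["orientation"]).inv().apply(np.array(X)-p["origin"]); s=np.array([v[0],-v[1]])/-v[2]; s=s*(1+p["k1"]*(s@s))
    return [K[1,1]*s[1]+K[1,2],K[0,0]*s[0]+K[0,2]]
E
python3 - <<'E'
from h import *
for c in ("top","side"):
    f=grab_frame(c); cv2.imwrite(f"pics/{c}0.png",f[:,:,::-1])
    p=camera_params(c); print(c,np.round(p["origin"],3),np.round(p["orientation"],3),p["mtx"],p["k1"])
    for l,z in [("clamp",0),("squeeze",.12),("trigger_grip",.075),("rod",.028),("jaw_face",.028),("end_stop",.012),("coupon_a",.012),("coupon_chipped",.012),("reject_tray",0)]:
        for r in place_of(c,l)[:6]: print(l,round(r["p"],2),np.round(r["location"],1),np.round(at(c,r["location"],z),4))
s=state();print(s["clock"],s["tcp_pos"],s["orientation"],s["finger_gap"],s["force"],grip_point_offset)
E
```

```text
pics
top [0.413 0.08  1.105] [-0.047  0.057  0.706 -0.704] [[521.65072839   0.         320.73994427]
 [  0.         521.65072839 241.44281015]
 [  0.           0.           1.        ]] -0.10776366430623459
clamp 0.59 [273.5 289.5] [0.5084 0.1311 0.    ]
clamp 0.53 [160.2 232.3] [0.758  0.2584 0.    ]
squeeze 0.98 [269.7 285.8] [0.5053 0.1325 0.12  ]
trigger_grip 0.44 [270.4 296.7] [0.5081 0.1134 0.075 ]
trigger_grip 0.35 [271.8 289.4] [0.5053 0.1278 0.075 ]
rod 0.75 [273.2 290. ] [0.5066 0.1287 0.028 ]
jaw_face 0.49 [273.9 334.8] [0.505  0.0361 0.028 ]
end_stop 0.53 [270.7 391.2] [ 0.5127 -0.0837  0.012 ]
coupon_a 0.97 [215.8 384.6] [ 0.6306 -0.0722  0.012 ]
coupon_a 0.95 [276.1 382.9] [ 0.5013 -0.0659  0.012 ]
coupon_a 0.85 [274.6 367.8] [ 0.5046 -0.034   0.012 ]
coupon_a 0.84 [269.6 353. ] [ 0.5153 -0.003   0.012 ]
coupon_a 0.27 [278.  491.1] [ 0.496  -0.2981  0.012 ]
coupon_a 0.2 [271.5 286.8] [0.5116 0.1362 0.012 ]
coupon_chipped 0.62 [270.5 342.5] [0.5134 0.0192 0.012 ]
coupon_chipped 0.58 [330.4 308.8] [0.3891 0.0901 0.012 ]
reject_tray 0.75 [280.  495.8] [ 0.4925 -0.3125  0. 
[... 562 characters left out ...]
 0.49 [305.8 317.9] [ 0.5099 -0.0811  0.028 ]
jaw_face 0.48 [273.8 303.6] [0.5173 0.0452 0.028 ]
end_stop 0.76 [310.2 317.3] [ 0.5091 -0.08    0.012 ]
end_stop 0.46 [221.3 346.7] [0.736  0.2556 0.012 ]
coupon_a 0.78 [298.5 312. ] [ 0.5114 -0.0359  0.012 ]
coupon_a 0.64 [297.3 364.5] [ 0.6407 -0.0773  0.012 ]
coupon_a 0.5 [302.8 316.4] [ 0.5164 -0.0545  0.012 ]
coupon_chipped 0.74 [279.1 251.5] [0.3845 0.0884 0.012 ]
coupon_chipped 0.71 [281.9 304. ] [0.5135 0.0312 0.012 ]
reject_tray 0.97 [383.9 349.8] [ 0.4995 -0.305   0.    ]
1.0 [0.23976552 0.57719522 0.22258036] [ 1.95616892e-01  9.80680391e-01  4.23884976e-05 -2.19905793e-05] 0.08757791637465773 [0.27234381 0.02373985 0.12116863] 0.0187
```

```bash
python3 - <<'E'
import cv2
a=cv2.imread("pics/top0.png")[190:360,220:420]; b=cv2.imread("pics/side0.png")[200:350,220:400]
cv2.imwrite("pics/tc.png",cv2.resize(a,(700,595),interpolation=cv2.INTER_CUBIC)); cv2.imwrite("pics/sc.png",cv2.resize(b,(720,600),interpolation=cv2.INTER_CUBIC))
E
```

```text
(no output)
```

View pics/top0.png

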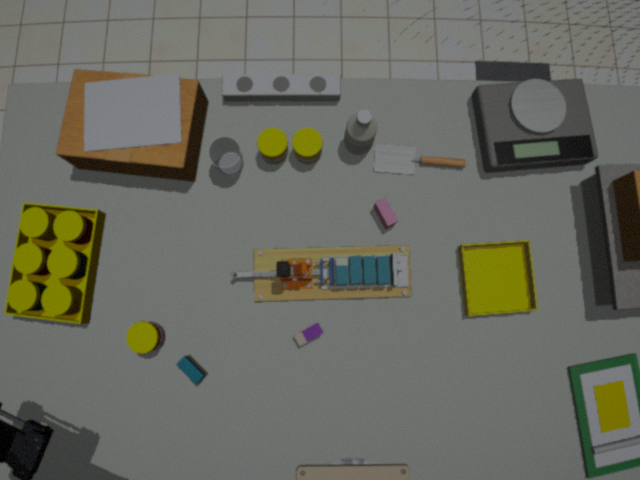

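View pics/tc.png

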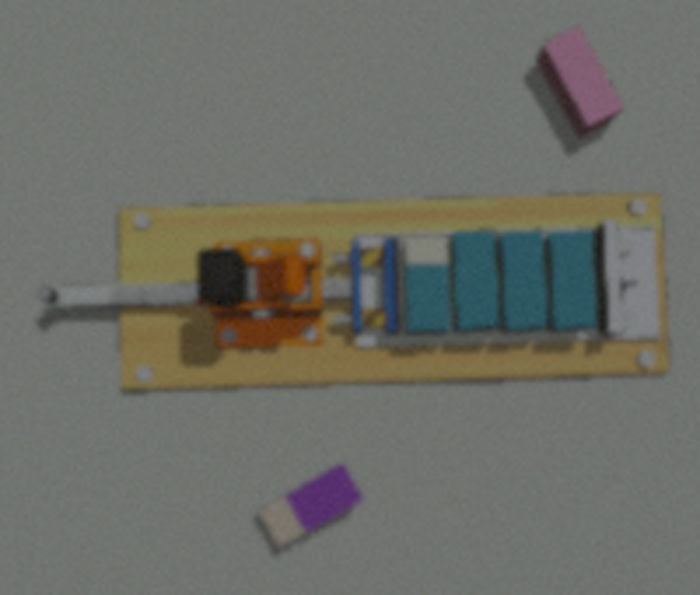

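View pics/sc.png

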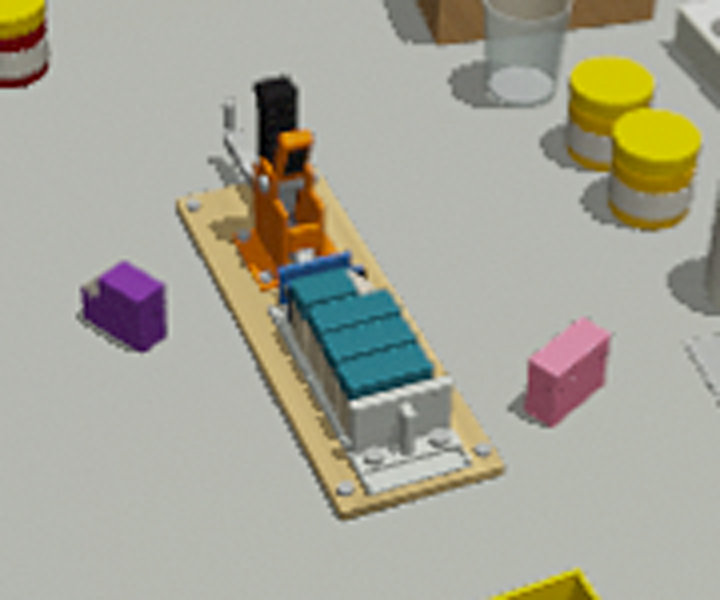

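The side crop and top pictures show the four coupons at top columns 342–383. The first one, by the jaw at about (268, 342), shows white plaster at its world +x end, so it is the chipped one. The purple and pink ones stand off the board. The trigger is the orange lever at about (270, 297), and the tray is at (279, 498).

```bash
cat >> h.py <<'E'
from scipy.optimize import least_squares
def crop2px(x,y,c0,r0,s): return [(y+.5)/s-.5+r0,(x+.5)/s-.5+c0]
E
python3 - <<'E'
from h import *
px=[crop2px(x,y,220,190,3.5) for x,y in [(120,208),(660,195),(667,373),(122,390)]]
W=np.array([at("top",p,.01)[:2] for p in px]); L=np.array([[-.07,.055],[.26,.055],[.26,-.055],[-.07,-.055]])
f=lambda q:(R.from_euler('z',q[2]).apply(np.c_[L,L[:,0]*0])[:,:2]+q[:2]-W).ravel()
t=least_squares(f,[.5,.13,-1.5]); print("clamp top",t.x,f(t.x)*1e3)
px=[crop2px(x,y,220,200,4) for x,y in [(178,203),(506,466),(343,517)]]
WS=np.array([at("side",p,.01)[:2] for p in px]); L2=L[[3,1,2]]
g=lambda q:(R.from_euler('z',q[2]).apply(np.c_[L2,L2[:,0]*0])[:,:2]+q[:2]-WS).ravel()
u=least_squares(g,[.5,.13,-1.5]); print("clamp side",u.x,g(u.x)*1e3)
Rc=R.from_euler('z',-t.x[2])
C=lambda X: np.round(1e3*Rc.apply(np.array(X)-[t.x[0],t.x[1],0]),1)
# coupon tops etc, crop coordinates at their heights
for n,x,y,z in [("chip L",406,290,.058),("chip R",451,290,.058),("b1 L",455,280,.058),("b1 R",498,280,.058),("b3 R",598,280,.058),("stop face",604,280,.056),("jaw front",397,285,.047),("chip bottom",428,331,.058),("chip top edge(z40)",428,236,.040),("b1 top",475,232,.058),("b1 bot",475,330,.058)]:
    print(n,C(at("top",crop2px(x,y,220,190,3.5),z)))
# tray
m=silhouettes("top","reject_tray")[0]; print(m["p"],m["location"])
k=cv2.minAreaRect(np.argwhere(m["mask"]).astype(np.float32)); print(k, at("top",k[0],.02),at("top",m["location"],.016))
s=state();print(R.from_quat(s["orientation"]).as_matrix().round(3))
E
```

```text
clamp top [ 0.50644401  0.13620145 -1.5464153 ] [ 0.24787432  1.33744197  0.90717775 -0.69513654 -1.04689377 -1.96979853
 -0.10815831  1.3274931 ]
clamp side [ 0.50776672  0.13419103 -1.54111823] [-0.91385701  2.14079939  0.67255078 -2.53091681  0.24130623  0.39011742]
chip L [100.6  -3.7  58. ]
chip R [126.5  -4.4  58. ]
b1 L [129.    1.3  58. ]
b1 R [153.8   0.6  58. ]
b3 R [211.7  -1.   58. ]
stop face [215.5  -0.9  56. ]
jaw front [95.9  0.3 47. ]
chip bottom [112.4 -27.6  58. ]
chip top edge(z40) [115.3  29.3  40. ]
b1 top [141.5  28.8  58. ]
b1 bot [139.5 -27.8  58. ]
0.57 [279.5, 496.5]
((277.48822021484375, 497.15289306640625), (72.01801300048828, 75.54605102539062), 4.39870548248291) [ 0.49633049 -0.30861509  0.02      ] [ 0.49236722 -0.30841049  0.016     ]
[[-0.923  0.384  0.   ]
 [ 0.384  0.923  0.   ]
 [ 0.     0.    -1.   ]]
```

Call:
servo_tool([
  {"x":27.05,"y":-55.5,"rz":-1.15,"jaw":1},
  {"x":27.05,"y":-55.5,"rz":-1.15,"jaw":1},
  {"x":27.05,"y":-55.5,"rz":-1.15,"jaw":1},
  {"x":27.05,"y":-55.5,"rz":-1.15,"jaw":1},
  {"x":27.05,"y":-55.5,"rz":-1.15,"jaw":1},
  {"x":27.05,"y":-55.5,"rz":-1.15,"jaw":1},
  {"x":27.05,"y":-55.5,"rz":-1.15,"jaw":1},
  {"x":27.05,"y":-55.5,"rz":-1.15,"jaw":1},
  {"x":27.05,"y":-55.5,"rz":-1.15,"jaw":1},
  {"x":27.05,"y":-55.5,"rz":-1.15,"jaw":1},
  {"x":27.05,"y":-55.5,"rz":-1.15,"jaw":1},
  {"x":27.05,"y":-55.5,"rz":-1.15,"jaw":1},
])

```text
validation failed for argument at $.co...
```

```bash
python3 - <<'E'
from h import *
s=state();print(s["clock"],s["tcp_pos"],s["q"]);y=R.from_quat(s["orientation"]).as_matrix();print(y.round(3))
E
```

```text
1.05 [0.239804   0.57719841 0.22258978] [-1.19957573  0.33218375 -0.06471661  1.46009149  0.02158215  1.34988313
 -0.08849606]
[[-0.923  0.384  0.   ]
 [ 0.384  0.923  0.   ]
 [ 0.     0.    -1.   ]]
```

Call:
servo_tool([
  {"x":2,"y":-3.6,"z":0,"rx":0,"ry":0,"rz":-0.1,"jaw":1},
])

```text
clock: 1.13
tcp_pos: [0.2539, 0.5458, 0.2214]
orientation: [0.239, 0.971, 0.0, -0.002]
force: [-1.1, 1.2, -0.8]
finger_gap: 0.0871
gripper_force: 0.0
```

Call:
servo_tool([
  {"x":25,"y":-52,"z":0,"rx":0,"ry":0,"rz":-1.05,"jaw":1},
  {"x":25,"y":-52,"z":0,"rx":0,"ry":0,"rz":-1.05,"jaw":1},
])

```text
clock: 1.3
tcp_pos: [0.2962, 0.4648, 0.2222]
orientation: [0.366, 0.931, -0.0, -0.0]
force: [1.9, 0.3, 0.7]
finger_gap: 0.087
gripper_force: 0.0
```

Call:
servo_tool([
  {"x":21.4,"y":-44.4,"z":0,"rx":0,"ry":0,"rz":-0.79,"jaw":1},
  {"x":21.4,"y":-44.4,"z":0,"rx":0,"ry":0,"rz":-0.79,"jaw":1},
  {"x":21.4,"y":-44.4,"z":0,"rx":0,"ry":0,"rz":-0.79,"jaw":1},
  {"x":21.4,"y":-44.4,"z":0,"rx":0,"ry":0,"rz":-0.79,"jaw":1},
  {"x":21.4,"y":-44.4,"z":0,"rx":0,"ry":0,"rz":-0.79,"jaw":1},
  {"x":21.4,"y":-44.4,"z":0,"rx":0,"ry":0,"rz":-0.79,"jaw":1},
  {"x":21.4,"y":-44.4,"z":0,"rx":0,"ry":0,"rz":-0.79,"jaw":1},
  {"x":21.4,"y":-44.4,"z":0,"rx":0,"ry":0,"rz":-0.79,"jaw":1},
  {"x":21.4,"y":-44.4,"z":0,"rx":0,"ry":0,"rz":-0.79,"jaw":1},
  {"x":21.4,"y":-44.4,"z":0,"rx":0,"ry":0,"rz":-0.79,"jaw":1},
  {"x":21.4,"y":-44.4,"z":0,"rx":0,"ry":0,"rz":-0.79,"jaw":1},
  {"x":21.4,"y":-44.4,"z":0,"rx":0,"ry":0,"rz":-0.79,"jaw":1},
])

```text
clock: 2.3
tcp_pos: [0.5107, 0.0189, 0.2231]
orientation: [0.694, 0.72, 0.0, 0.0]
force: [-0.2, 1.0, 0.3]
finger_gap: 0.0873
gripper_force: 0.0
```

Call:
servo_tool([
  {"x":0,"y":0,"z":0,"rx":0,"ry":0,"rz":0,"jaw":1},
  {"x":0,"y":0,"z":0,"rx":0,"ry":0,"rz":0,"jaw":1},
])

```text
clock: 2.47
tcp_pos: [0.5103, 0.0201, 0.2226]
orientation: [0.695, 0.719, -0.0, 0.0]
force: [0.2, 1.0, -0.6]
finger_gap: 0.0871
gripper_force: 0.0
```

```bash
python3 - <<'E'
from h import *
s=state();print(s["clock"],s["tcp_pos"],s["q"]);M=R.from_quat(s["orientation"]).as_matrix();print(M.round(3))
p=camera_params("wrist"); f=grab_frame("wrist"); g=f[:,:,::-1].copy()
for x,y,z in [(-70,55,10),(260,55,10),(260,-55,10),(-70,-55,10),(101.5,-28,58),(125.5,-28,58),(125.5,28,40),(101.5,28,40),(212,28,58),(212,-28,58)]:
    w=R.from_euler('z',-1.545).apply(np.array([x,y,z])/1e3)+[.507,.1355,0]; r,c=proj("wrist",w,p)
    cv2.circle(g,(int(c),int(r)),3,(0,0,255),1)
cv2.imwrite("pics/w1.png",g)
E
```

```text
2.4667 [0.51033669 0.02006847 0.22263078] [-0.61681608  0.06926764  0.51548646  1.7834465  -0.03503033  1.29777234
 -0.0600074 ]
[[-0.033  0.999  0.   ]
 [ 0.999  0.033 -0.   ]
 [-0.     0.    -1.   ]]
```

View pics/w1.png

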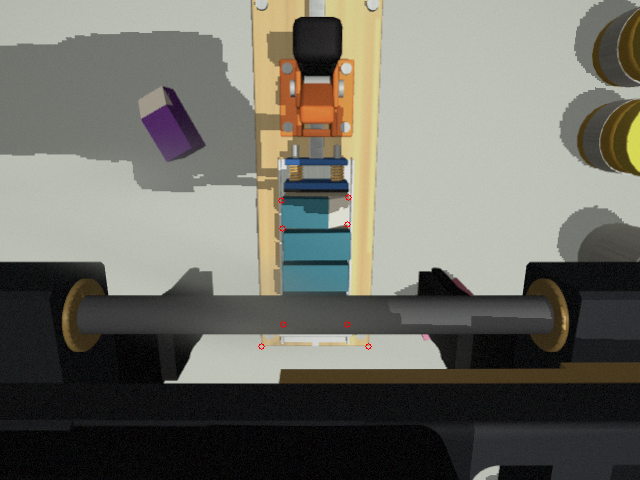

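The wrist picture shows the chipped coupon at about (212, 315), nearest the jaw, with my projected corners (red) falling on its edges within about 2 px. The clamp pose is good, so I descend.

Call:
servo_tool([
  {"x":0.05,"y":0.15,"z":-14,"rx":0,"ry":0,"rz":0,"jaw":1},
  {"x":0.05,"y":0.15,"z":-14,"rx":0,"ry":0,"rz":0,"jaw":1},
  {"x":0.05,"y":0.15,"z":-14,"rx":0,"ry":0,"rz":0,"jaw":1},
  {"x":0.05,"y":0.15,"z":-14,"rx":0,"ry":0,"rz":0,"jaw":1},
  {"x":0.05,"y":0.15,"z":-17,"rx":0,"ry":0,"rz":0,"jaw":1},
  {"x":0.05,"y":0.15,"z":-20,"rx":0,"ry":0,"rz":0,"jaw":1},
  {"x":0.05,"y":0.15,"z":-20.1,"rx":0,"ry":0,"rz":0,"jaw":1},
  {"x":0.05,"y":0.15,"z":-20.1,"rx":0,"ry":0,"rz":0,"jaw":1},
])

```text
clock: 3.18
tcp_pos: [0.5091, 0.0247, 0.0209]
orientation: [0.693, 0.721, -0.001, -0.001]
force: [0.7, 0.6, 0.2]
finger_gap: 0.0871
gripper_force: 0.0
```

Call:
servo_tool([
  {"x":0,"y":0,"z":0,"rx":0,"ry":0,"rz":0,"jaw":0.1},
  {"x":0,"y":0,"z":0,"rx":0,"ry":0,"rz":0,"jaw":0.1},
  {"x":0,"y":0,"z":0,"rx":0,"ry":0,"rz":0,"jaw":0.1},
  {"x":0,"y":0,"z":0,"rx":0,"ry":0,"rz":0,"jaw":0.1},
  {"x":0,"y":0,"z":0,"rx":0,"ry":0,"rz":0,"jaw":0.1},
  {"x":0,"y":0,"z":0,"rx":0,"ry":0,"rz":0,"jaw":0.1},
])

```text
clock: 3.68
tcp_pos: [0.5107, 0.0237, 0.0221]
orientation: [0.694, 0.72, 0.0, 0.0]
force: [-1.7, 0.1, 4.9]
finger_gap: 0.0561
gripper_force: 30.0
```

Call:
servo_tool([
  {"x":0,"y":0,"z":2,"rx":0,"ry":0,"rz":0,"jaw":0.1},
  {"x":0,"y":0,"z":5,"rx":0,"ry":0,"rz":0,"jaw":0.1},
  {"x":0,"y":0,"z":8.5,"rx":0,"ry":0,"rz":0,"jaw":0.1},
  {"x":0,"y":0,"z":9.5,"rx":0,"ry":0,"rz":0,"jaw":0.1},
])

```text
clock: 4.02
tcp_pos: [0.5125, 0.0235, 0.1211]
orientation: [0.694, 0.72, 0.002, 0.001]
force: [1.6, -0.5, -0.8]
finger_gap: 0.0561
gripper_force: 30.0
```

Call:
servo_tool([
  {"x":-1.6,"y":-33.2,"z":0,"rx":0,"ry":0,"rz":0.05,"jaw":0.1},
  {"x":-1.6,"y":-33.2,"z":0,"rx":0,"ry":0,"rz":0.05,"jaw":0.1},
  {"x":-1.6,"y":-33.2,"z":0,"rx":0,"ry":0,"rz":0.05,"jaw":0.1},
  {"x":-1.6,"y":-33.2,"z":0,"rx":0,"ry":0,"rz":0.05,"jaw":0.1},
  {"x":-1.6,"y":-33.2,"z":0,"rx":0,"ry":0,"rz":0.05,"jaw":0.1},
  {"x":-1.6,"y":-33.2,"z":0,"rx":0,"ry":0,"rz":0.05,"jaw":0.1},
  {"x":-1.6,"y":-33.2,"z":0,"rx":0,"ry":0,"rz":0.05,"jaw":0.1},
  {"x":-1.6,"y":-33.2,"z":0,"rx":0,"ry":0,"rz":0.05,"jaw":0.1},
  {"x":-1.6,"y":-33.2,"z":0,"rx":0,"ry":0,"rz":0.05,"jaw":0.1},
  {"x":-1.6,"y":-33.2,"z":0,"rx":0,"ry":0,"rz":0.05,"jaw":0.1},
])

```text
clock: 4.85
tcp_pos: [0.4929, -0.3115, 0.1162]
orientation: [0.678, 0.735, -0.001, 0.0]
force: [-0.0, 1.0, -0.1]
finger_gap: 0.0557
gripper_force: 30.0
```

```bash
python3 - <<'E'
from h import *
f=grab_frame("side"); s=state(); print(s["clock"],s["tcp_pos"],s["finger_gap"],s["gripper_force"],s["q"])
cv2.imwrite("pics/s1.png",cv2.resize(f[170:470,180:560,::-1],(760,600)))
E
```

```text
4.9 [ 0.49382256 -0.30919351  0.11609201] 0.05584565984152257 29.965565437451005 [-0.08109951  0.37765558  0.69120665  1.73720141 -0.26350443  1.12227744
  0.77607045]
```

View pics/s1.png

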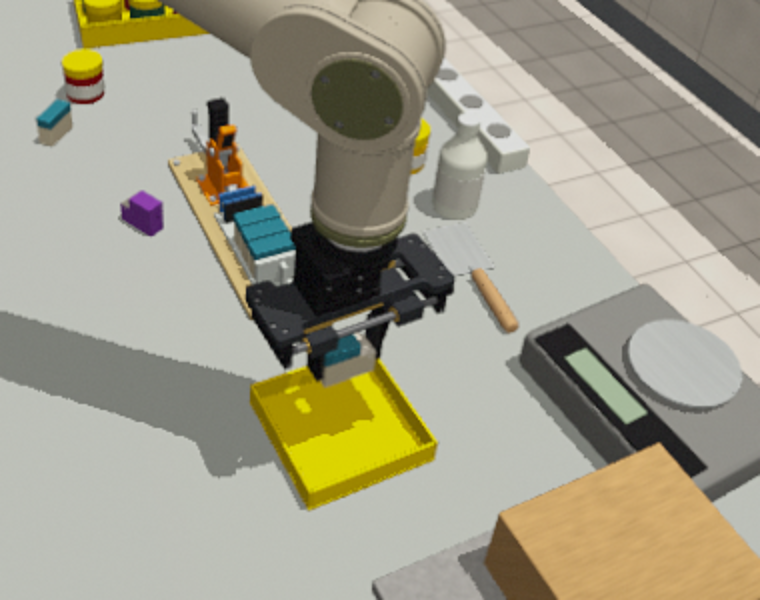

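The picture shows the coupon held over the tray at about (370, 345), with the three sound coupons still standing in the clamp. I lower it and release.

Call:
servo_tool([
  {"x":0,"y":0,"z":-4,"rx":0,"ry":0,"rz":0,"jaw":0.1},
  {"x":0,"y":0,"z":-7.5,"rx":0,"ry":0,"rz":0,"jaw":0.1},
  {"x":0,"y":0,"z":-9,"rx":0,"ry":0,"rz":0,"jaw":0.1},
  {"x":0,"y":0,"z":-9.6,"rx":0,"ry":0,"rz":0,"jaw":0.1},
  {"x":0,"y":0,"z":-10.1,"rx":0,"ry":0,"rz":0,"jaw":0.1},
  {"x":0,"y":0,"z":-10.1,"rx":0,"ry":0,"rz":0,"jaw":0.1},
])

```text
clock: 5.4
tcp_pos: [0.4949, -0.3076, 0.0156]
orientation: [0.675, 0.738, 0.0, 0.0]
force: [0.7, 0.6, -0.2]
finger_gap: 0.0558
gripper_force: 30.0
```

Call:
servo_tool([
  {"x":0,"y":0,"z":0,"rx":0,"ry":0,"rz":0,"jaw":0.6},
  {"x":0,"y":0,"z":0,"rx":0,"ry":0,"rz":0,"jaw":0.6},
  {"x":0,"y":0,"z":0,"rx":0,"ry":0,"rz":0,"jaw":0.6},
  {"x":0,"y":0,"z":4,"rx":0,"ry":0,"rz":0,"jaw":0.6},
  {"x":0,"y":0,"z":8,"rx":0,"ry":0,"rz":0,"jaw":0.6},
  {"x":0,"y":0,"z":12,"rx":0,"ry":0,"rz":0,"jaw":1},
  {"x":0,"y":0,"z":16,"rx":0,"ry":0,"rz":0,"jaw":1},
  {"x":0,"y":0,"z":20,"rx":0,"ry":0,"rz":0,"jaw":1},
  {"x":0,"y":0,"z":20,"rx":0,"ry":0,"rz":0,"jaw":1},
])

```text
clock: 6.15
tcp_pos: [0.497, -0.3108, 0.2244]
orientation: [0.676, 0.737, 0.002, 0.006]
force: [0.1, -1.3, 0.1]
finger_gap: 0.0848
gripper_force: 0.0
```

Call:
servo_tool([
  {"x":1.1,"y":43.8,"z":0,"rx":0,"ry":0,"rz":1.513,"jaw":1},
  {"x":1.1,"y":43.8,"z":0,"rx":0,"ry":0,"rz":1.513,"jaw":1},
  {"x":1.1,"y":43.8,"z":0,"rx":0,"ry":0,"rz":1.513,"jaw":1},
  {"x":1.1,"y":43.8,"z":0,"rx":0,"ry":0,"rz":1.513,"jaw":1},
  {"x":1.1,"y":43.8,"z":0,"rx":0,"ry":0,"rz":1.513,"jaw":1},
  {"x":1.1,"y":43.8,"z":0,"rx":0,"ry":0,"rz":1.513,"jaw":1},
  {"x":1.1,"y":43.8,"z":0,"rx":0,"ry":0,"rz":1.513,"jaw":1},
  {"x":1.1,"y":43.8,"z":0,"rx":0,"ry":0,"rz":1.513,"jaw":1},
  {"x":1.1,"y":43.8,"z":0,"rx":0,"ry":0,"rz":1.513,"jaw":1},
  {"x":1.1,"y":43.8,"z":0,"rx":0,"ry":0,"rz":1.513,"jaw":1},
  {"x":1.1,"y":43.8,"z":0,"rx":0,"ry":0,"rz":1.513,"jaw":1},
  {"x":1.1,"y":43.8,"z":0,"rx":0,"ry":0,"rz":1.513,"jaw":1},
])

```text
clock: 7.15
tcp_pos: [0.5047, 0.1359, 0.2159]
orientation: [-0.015, 1.0, 0.001, 0.0]
force: [-0.3, -1.4, -0.1]
finger_gap: 0.087
gripper_force: 0.0
```

```bash
python3 - <<'E'
from h import *
grab_frame("top"); s=state(); print(s["clock"],s["tcp_pos"],s["q"]);print(R.from_quat(s["orientation"]).as_matrix().round(3))
f=grab_frame("wrist");cv2.imwrite("pics/w2.png",f[:,:,::-1])
for c,l,z in [("side","coupon_chipped",.004),("side","squeeze",.12),("side","trigger_grip",.075),("side","jaw_face",.028)]:
    if l=="coupon_chipped": cv2.imwrite("pics/s2.png",grab_frame("side")[:,:,::-1])
    for r in place_of(c,l)[:3]: print(c,l,round(r["p"],2),np.round(r["location"]),np.round(at(c,r["location"],z),4))
E
```

```text
7.2 [0.50511543 0.13261716 0.21595242] [-0.6163643   0.10287199  0.29331472  1.75639789 -0.03148226  1.2860353
  1.29209418]
[[-0.999 -0.037  0.001]
 [-0.037  0.999  0.001]
 [-0.001  0.001 -1.   ]]
side coupon_chipped 0.89 [282. 251.] [0.3816 0.0875 0.004 ]
side coupon_chipped 0.83 [385. 349.] [ 0.4963 -0.309   0.004 ]
side squeeze 0.56 [230. 291.] [0.5105 0.1257 0.12  ]
side squeeze 0.53 [382. 348.] [ 0.4548 -0.3808  0.12  ]
side trigger_grip 0.43 [244. 290.] [0.5057 0.1246 0.075 ]
side jaw_face 0.58 [274. 305.] [0.5201 0.0443 0.028 ]
```

View pics/s2.png

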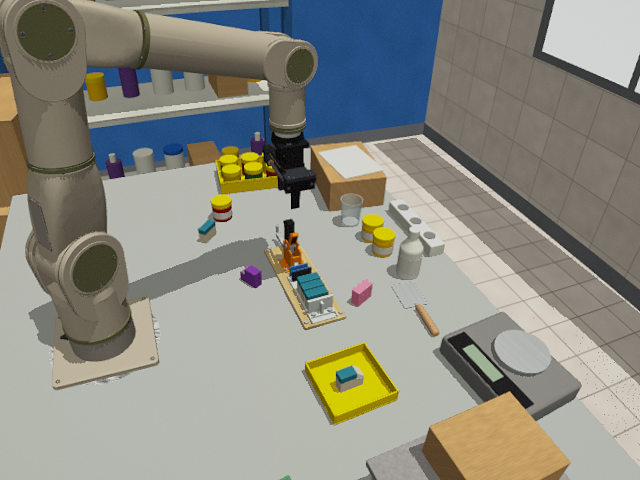

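The picture shows the chipped coupon standing in the tray at about (377, 349), with the bystanders in place. I line up over the grip and trigger with a wide opening.

Call:
servo_tool([
  {"x":0.2,"y":-0.6,"z":-4,"rx":0,"ry":0,"rz":-0.01,"jaw":1},
  {"x":0.2,"y":-0.6,"z":-4,"rx":0,"ry":0,"rz":-0.01,"jaw":1},
  {"x":0.2,"y":-0.6,"z":-4,"rx":0,"ry":0,"rz":-0.01,"jaw":1},
  {"x":0.2,"y":-0.6,"z":-4,"rx":0,"ry":0,"rz":-0.01,"jaw":1},
])

```text
clock: 7.83
tcp_pos: [0.5077, 0.1235, 0.1768]
orientation: [-0.002, 1.0, 0.0, 0.0]
force: [-0.7, -0.0, 0.5]
finger_gap: 0.0872
gripper_force: 0.0
```

```bash
python3 - <<'E'
from h import *
p=camera_params("wrist");s=state();f=grab_frame("wrist");g=f[:,:,::-1].copy(); print(s["tcp_pos"],R.from_quat(s["orientation"]).as_matrix().round(3)[:,1])
C=lambda x,y,z:R.from_euler('z',-1.545).apply(np.array([x,y,z])/1e3)+[.507,.1355,0]
for x,y,z in [(-10,13,140),(-10,-13,140),(10,-13,140),(10,13,140),(44,11,124),(44,-11,124),(96,27,47),(96,-27,47),(-70,55,10),(260,55,10),(260,-55,10),(-70,-55,10)]:
    r,c=proj("wrist",C(x,y,z),p); cv2.circle(g,(int(c),int(r)),3,(0,0,255),1)
cv2.imwrite("pics/w3.png",g)
E
```

```text
[0.50771324 0.12352829 0.17684534] [-0.005  1.     0.   ]
```

View pics/w3.png

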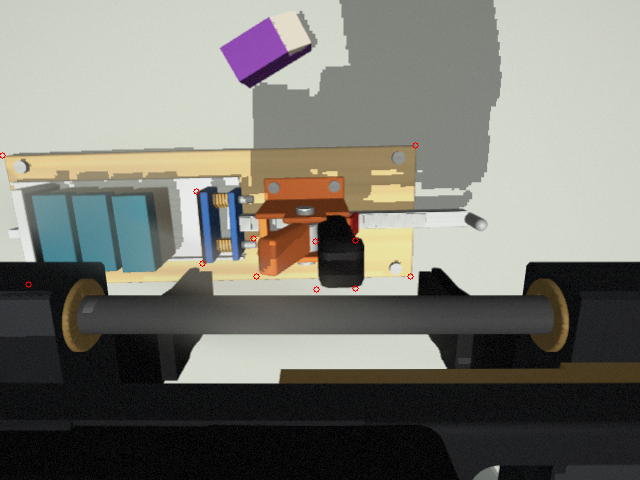

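The wrist picture shows the grip top at about (262, 341) and the trigger top at about (250, 275), both well inside the finger opening, with the purple coupon clear. I descend.

Call:
servo_tool([
  {"x":0,"y":0.1,"z":-3,"rx":0,"ry":0,"rz":0.02,"jaw":1},
  {"x":0,"y":0.1,"z":-6,"rx":0,"ry":0,"rz":0.02,"jaw":1},
  {"x":0,"y":0.1,"z":-7.5,"rx":0,"ry":0,"rz":0.02,"jaw":1},
  {"x":0,"y":0.1,"z":-7.5,"rx":0,"ry":0,"rz":0.02,"jaw":1},
  {"x":0,"y":0.1,"z":-7.5,"rx":0,"ry":0,"rz":0.02,"jaw":1},
])

```text
clock: 8.3
tcp_pos: [0.5079, 0.1248, 0.1017]
orientation: [-0.013, 1.0, 0.0, 0.0]
force: [0.5, 0.7, -0.1]
finger_gap: 0.087
gripper_force: 0.0
```

Call:
servo_tool([
  {"x":0,"y":0.5,"z":0,"rx":0,"ry":0,"rz":0,"jaw":0.3},
  {"x":0,"y":0.5,"z":0,"rx":0,"ry":0,"rz":0,"jaw":0.3},
  {"x":0,"y":0.5,"z":0,"rx":0,"ry":0,"rz":0,"jaw":0.3},
  {"x":0,"y":0.5,"z":0,"rx":0,"ry":0,"rz":0,"jaw":0.3},
])

```text
clock: 8.63
tcp_pos: [0.5083, 0.129, 0.1018]
orientation: [-0.013, 1.0, -0.0, 0.001]
force: [-0.6, -3.3, 2.5]
finger_gap: 0.0678
gripper_force: 1.8
```

Call:
servo_tool([
  {"x":0,"y":0,"z":0,"rx":0,"ry":0,"rz":0,"jaw":-0.1},
  {"x":0,"y":0,"z":0,"rx":0,"ry":0,"rz":0,"jaw":-0.1},
  {"x":0,"y":0,"z":0,"rx":0,"ry":0,"rz":0,"jaw":-0.1},
  {"x":0,"y":0,"z":0,"rx":0,"ry":0,"rz":0,"jaw":-0.1},
])

```text
clock: 8.97
tcp_pos: [0.5078, 0.1279, 0.1009]
orientation: [-0.012, 1.0, -0.001, 0.0]
force: [0.7, -8.1, 4.2]
finger_gap: 0.0433
gripper_force: 3.8
```

Call:
servo_tool([
  {"x":0,"y":0,"z":0,"rx":0,"ry":0,"rz":0,"jaw":-0.3},
  {"x":0,"y":0,"z":0,"rx":0,"ry":0,"rz":0,"jaw":-0.3},
  {"x":0,"y":0,"z":0,"rx":0,"ry":0,"rz":0,"jaw":-0.3},
  {"x":0,"y":0,"z":0,"rx":0,"ry":0,"rz":0,"jaw":-0.3},
])

```text
clock: 9.3
tcp_pos: [0.5078, 0.1283, 0.101]
orientation: [-0.013, 1.0, -0.001, 0.0]
force: [-0.3, -6.5, 4.1]
finger_gap: 0.0332
gripper_force: 30.0
```

```bash
python3 - <<'E'
from h import *
f=grab_frame("wrist");g=f[:,:,::-1].copy();cv2.imwrite("pics/w4.png",g)
s=state();print(s["clock"],s["tcp_pos"],s["force"],s["finger_gap"],s["gripper_force"])
for l,z in [("jaw_face",.028),("end_stop",.012),("rod",.028)]:
  for c in ("wrist","top"):
    if l=="jaw_face" and c=="top": cv2.imwrite("pics/t4.png",grab_frame("top")[:,:,::-1])
    for r in place_of(c,l)[:2]: print(c,l,round(r["p"],2),np.round(r["location"]),np.round(at(c,r["location"],z),4))
E
```

```text
9.35 [0.50780469 0.12837107 0.10096814] [ 0.15691868 -6.76053624  5.17840936] 0.03384354006993124 30.010678199944323
wrist jaw_face 0.72 [247. 154.] [0.5102 0.0325 0.028 ]
top jaw_face 0.65 [151. 310.] [0.7703 0.0875 0.028 ]
top jaw_face 0.28 [337. 150.] [0.3759 0.4161 0.028 ]
top end_stop 0.91 [272. 390.] [ 0.5104 -0.0809  0.012 ]
top end_stop 0.53 [274. 367.] [ 0.5051 -0.0321  0.012 ]
top rod 0.2 [161. 232.] [0.7475 0.2549 0.028 ]
```

View pics/w4.png

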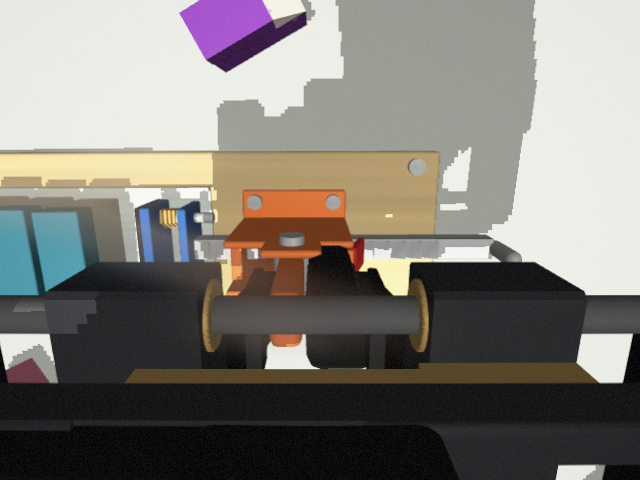

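The wrist picture shows the pair fully squeezed (gap 33.8 mm), the blue jaw plates at columns 140–200 and the coupons still ahead of the jaw. I keep pumping.

Call:
servo_tool([
  {"x":0,"y":0,"z":0,"rx":0,"ry":0,"rz":0,"jaw":0.85},
  {"x":0,"y":0,"z":0,"rx":0,"ry":0,"rz":0,"jaw":0.85},
  {"x":0,"y":0,"z":0,"rx":0,"ry":0,"rz":0,"jaw":0.85},
  {"x":0,"y":0,"z":0,"rx":0,"ry":0,"rz":0,"jaw":0.85},
  {"x":0,"y":0,"z":0,"rx":0,"ry":0,"rz":0,"jaw":0.85},
  {"x":0,"y":0,"z":0,"rx":0,"ry":0,"rz":0,"jaw":0.85},
  {"x":0,"y":0,"z":0,"rx":0,"ry":0,"rz":0,"jaw":0.85},
  {"x":0,"y":0,"z":0,"rx":0,"ry":0,"rz":0,"jaw":0.85},
])

```text
clock: 10.37
tcp_pos: [0.5073, 0.1298, 0.1005]
orientation: [-0.013, 1.0, 0.0, -0.0]
force: [0.1, -1.0, -0.2]
finger_gap: 0.0769
gripper_force: 0.5
```

Call:
servo_tool([
  {"x":0,"y":0,"z":0,"rx":0,"ry":0,"rz":0,"jaw":-0.3},
  {"x":0,"y":0,"z":0,"rx":0,"ry":0,"rz":0,"jaw":-0.3},
  {"x":0,"y":0,"z":0,"rx":0,"ry":0,"rz":0,"jaw":-0.3},
  {"x":0,"y":0,"z":0,"rx":0,"ry":0,"rz":0,"jaw":-0.3},
  {"x":0,"y":0,"z":0,"rx":0,"ry":0,"rz":0,"jaw":-0.3},
  {"x":0,"y":0,"z":0,"rx":0,"ry":0,"rz":0,"jaw":-0.3},
  {"x":0,"y":0,"z":0,"rx":0,"ry":0,"rz":0,"jaw":-0.3},
  {"x":0,"y":0,"z":0,"rx":0,"ry":0,"rz":0,"jaw":-0.3},
  {"x":0,"y":0,"z":0,"rx":0,"ry":0,"rz":0,"jaw":-0.3},
  {"x":0,"y":0,"z":0,"rx":0,"ry":0,"rz":0,"jaw":-0.3},
])

```text
clock: 11.2
tcp_pos: [0.5081, 0.1284, 0.1011]
orientation: [-0.013, 1.0, -0.0, 0.001]
force: [0.3, -7.2, 3.8]
finger_gap: 0.0335
gripper_force: 30.0
```

```bash
cat >> h.py <<'E'
C0=np.array([.5075,.1353,0])
def look(tag):
    f=grab_frame("wrist");g=f[:,:,::-1].copy();cv2.imwrite(f"pics/{tag}.png",g)
    s=state();print(round(s["clock"],2),np.round(s["tcp_pos"],4),np.round(s["force"],1),round(s["finger_gap"],4),round(s["gripper_force"],1))
    # profile of blueness along rows crossing jaw side (above gripper)
    b=f.astype(int); blue=((b[:,:,2]-b[:,:,0]>40)&(b[:,:,2]-b[:,:,1]>25))
    p=camera_params("wrist")
    # jaw top edge (z 47) near y=-26 (clamp): scan band of rows
    for yc in (-24,-20,-16):
        r=np.array([proj("wrist",R.from_euler('z',-1.545).apply(np.array([x,yc,47])/1e3)+C0,p) for x in np.arange(60,150,.5)])
        hit=[(x) for x,(rr,cc) in zip(np.arange(60,150,.5),r) if 0<=rr<479.5 and 0<=cc<639.5 and blue[int(round(rr)),int(round(cc))]]
        runs=[];
        for x in hit:
            if runs and x-runs[-1][1]<=1: runs[-1][1]=x
            else: runs.append([x,x])
        print(yc,[tuple(map(float,q)) for q in runs])
E
python3 -c "
from h import *
look('w5')"
```

```text
11.25 [0.5081 0.1284 0.1011] [ 0.9 -5.8  4.6] 0.0335 30.0
-24 [(85.5, 90.0), (106.0, 111.0)]
-20 [(86.0, 90.0), (106.0, 111.0)]
-16 [(86.0, 90.5), (106.5, 111.0)]
```

Call:
servo_tool([
  {"x":0,"y":0,"z":0,"rx":0,"ry":0,"rz":0,"jaw":0.85},
  {"x":0,"y":0,"z":0,"rx":0,"ry":0,"rz":0,"jaw":0.85},
  {"x":0,"y":0,"z":0,"rx":0,"ry":0,"rz":0,"jaw":0.85},
  {"x":0,"y":0,"z":0,"rx":0,"ry":0,"rz":0,"jaw":0.85},
  {"x":0,"y":0,"z":0,"rx":0,"ry":0,"rz":0,"jaw":0.85},
  {"x":0,"y":0,"z":0,"rx":0,"ry":0,"rz":0,"jaw":0.85},
  {"x":0,"y":0,"z":0,"rx":0,"ry":0,"rz":0,"jaw":0.85},
  {"x":0,"y":0,"z":0,"rx":0,"ry":0,"rz":0,"jaw":0.85},
])

```text
clock: 11.92
tcp_pos: [0.5073, 0.1298, 0.1005]
orientation: [-0.013, 1.0, 0.0, -0.0]
force: [0.8, -0.6, -1.2]
finger_gap: 0.0768
gripper_force: 0.5
```

Call:
servo_tool([
  {"x":0,"y":0,"z":0,"rx":0,"ry":0,"rz":0,"jaw":-0.3},
  {"x":0,"y":0,"z":0,"rx":0,"ry":0,"rz":0,"jaw":-0.3},
  {"x":0,"y":0,"z":0,"rx":0,"ry":0,"rz":0,"jaw":-0.3},
  {"x":0,"y":0,"z":0,"rx":0,"ry":0,"rz":0,"jaw":-0.3},
  {"x":0,"y":0,"z":0,"rx":0,"ry":0,"rz":0,"jaw":-0.3},
  {"x":0,"y":0,"z":0,"rx":0,"ry":0,"rz":0,"jaw":-0.3},
  {"x":0,"y":0,"z":0,"rx":0,"ry":0,"rz":0,"jaw":-0.3},
  {"x":0,"y":0,"z":0,"rx":0,"ry":0,"rz":0,"jaw":-0.3},
  {"x":0,"y":0,"z":0,"rx":0,"ry":0,"rz":0,"jaw":-0.3},
  {"x":0,"y":0,"z":0,"rx":0,"ry":0,"rz":0,"jaw":-0.3},
])

```text
clock: 12.75
tcp_pos: [0.5081, 0.1284, 0.1011]
orientation: [-0.013, 1.0, -0.0, 0.001]
force: [-0.1, -7.2, 4.9]
finger_gap: 0.0336
gripper_force: 30.0
```

Call:
servo_tool([
  {"x":0,"y":0,"z":0,"rx":0,"ry":0,"rz":0,"jaw":0.85},
  {"x":0,"y":0,"z":0,"rx":0,"ry":0,"rz":0,"jaw":0.85},
  {"x":0,"y":0,"z":0,"rx":0,"ry":0,"rz":0,"jaw":0.85},
  {"x":0,"y":0,"z":0,"rx":0,"ry":0,"rz":0,"jaw":0.85},
  {"x":0,"y":0,"z":0,"rx":0,"ry":0,"rz":0,"jaw":0.85},
  {"x":0,"y":0,"z":0,"rx":0,"ry":0,"rz":0,"jaw":0.85},
  {"x":0,"y":0,"z":0,"rx":0,"ry":0,"rz":0,"jaw":0.85},
  {"x":0,"y":0,"z":0,"rx":0,"ry":0,"rz":0,"jaw":0.85},
])

```text
clock: 13.42
tcp_pos: [0.5073, 0.1298, 0.1005]
orientation: [-0.013, 1.0, 0.0, -0.0]
force: [-0.8, -0.5, -0.3]
finger_gap: 0.0767
gripper_force: 0.5
```

Call:
servo_tool([
  {"x":0,"y":0,"z":0,"rx":0,"ry":0,"rz":0,"jaw":-0.3},
  {"x":0,"y":0,"z":0,"rx":0,"ry":0,"rz":0,"jaw":-0.3},
  {"x":0,"y":0,"z":0,"rx":0,"ry":0,"rz":0,"jaw":-0.3},
  {"x":0,"y":0,"z":0,"rx":0,"ry":0,"rz":0,"jaw":-0.3},
  {"x":0,"y":0,"z":0,"rx":0,"ry":0,"rz":0,"jaw":-0.3},
  {"x":0,"y":0,"z":0,"rx":0,"ry":0,"rz":0,"jaw":-0.3},
  {"x":0,"y":0,"z":0,"rx":0,"ry":0,"rz":0,"jaw":-0.3},
  {"x":0,"y":0,"z":0,"rx":0,"ry":0,"rz":0,"jaw":-0.3},
  {"x":0,"y":0,"z":0,"rx":0,"ry":0,"rz":0,"jaw":-0.3},
  {"x":0,"y":0,"z":0,"rx":0,"ry":0,"rz":0,"jaw":-0.3},
])

```text
clock: 14.25
tcp_pos: [0.5081, 0.1283, 0.1011]
orientation: [-0.013, 1.0, -0.0, 0.001]
force: [0.7, -5.9, 3.8]
finger_gap: 0.0336
gripper_force: 30.0
```

```bash
python3 -c "
from h import *
look('w6')"
```

```text
14.3 [0.5081 0.1284 0.1011] [ 0.6 -7.6  4.6] 0.0332 30.0
-24 [(105.0, 108.5), (125.0, 129.5)]
-20 [(105.5, 109.0), (125.0, 129.5)]
-16 [(105.0, 109.0), (125.0, 129.5)]
```

Call:
servo_tool([
  {"x":0,"y":0,"z":0,"rx":0,"ry":0,"rz":0,"jaw":0.85},
  {"x":0,"y":0,"z":0,"rx":0,"ry":0,"rz":0,"jaw":0.85},
  {"x":0,"y":0,"z":0,"rx":0,"ry":0,"rz":0,"jaw":0.85},
  {"x":0,"y":0,"z":0,"rx":0,"ry":0,"rz":0,"jaw":0.85},
  {"x":0,"y":0,"z":0,"rx":0,"ry":0,"rz":0,"jaw":0.85},
  {"x":0,"y":0,"z":0,"rx":0,"ry":0,"rz":0,"jaw":0.85},
  {"x":0,"y":0,"z":0,"rx":0,"ry":0,"rz":0,"jaw":0.85},
  {"x":0,"y":0,"z":0,"rx":0,"ry":0,"rz":0,"jaw":0.85},
])

```text
clock: 14.97
tcp_pos: [0.5073, 0.1298, 0.1005]
orientation: [-0.013, 1.0, 0.0, -0.0]
force: [0.4, -0.9, -0.5]
finger_gap: 0.0767
gripper_force: 0.5
```

Call:
servo_tool([
  {"x":0,"y":0,"z":0,"rx":0,"ry":0,"rz":0,"jaw":-0.3},
  {"x":0,"y":0,"z":0,"rx":0,"ry":0,"rz":0,"jaw":-0.3},
  {"x":0,"y":0,"z":0,"rx":0,"ry":0,"rz":0,"jaw":-0.3},
  {"x":0,"y":0,"z":0,"rx":0,"ry":0,"rz":0,"jaw":-0.3},
  {"x":0,"y":0,"z":0,"rx":0,"ry":0,"rz":0,"jaw":-0.3},
  {"x":0,"y":0,"z":0,"rx":0,"ry":0,"rz":0,"jaw":-0.3},
  {"x":0,"y":0,"z":0,"rx":0,"ry":0,"rz":0,"jaw":-0.3},
  {"x":0,"y":0,"z":0,"rx":0,"ry":0,"rz":0,"jaw":-0.3},
  {"x":0,"y":0,"z":0,"rx":0,"ry":0,"rz":0,"jaw":-0.3},
  {"x":0,"y":0,"z":0,"rx":0,"ry":0,"rz":0,"jaw":-0.3},
])

```text
clock: 15.8
tcp_pos: [0.5081, 0.1284, 0.1011]
orientation: [-0.013, 1.0, -0.0, 0.001]
force: [1.4, -7.5, 4.7]
finger_gap: 0.0334
gripper_force: 30.0
```

```bash
python3 -c "
from h import *
look('w7')
g=cv2.imread('pics/w7.png'); t=grab_frame('top')[:,:,::-1]
a=cv2.resize(g[140:280,0:300],(700,327)); b=cv2.resize(t[235:310,260:420],(570,267),interpolation=cv2.INTER_CUBIC)
o=np.zeros((596,700,3),np.uint8);o[:327]=a;o[329:596,:570]=b;cv2.imwrite('pics/m7.png',o)"
```

```text
15.85 [0.5081 0.1284 0.1011] [ 0.5 -6.6  4. ] 0.0336 30.0
-24 [(114.5, 118.5), (134.0, 139.0)]
-20 [(114.5, 118.5), (134.0, 139.0)]
-16 [(114.5, 118.5), (134.0, 139.0)]
```

View pics/m7.png

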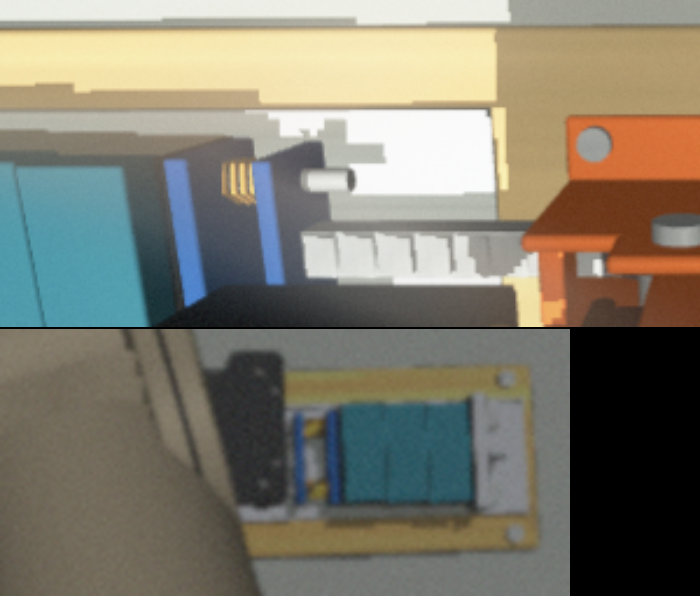

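The picture shows the row almost or quite closed against the stop, with the springs still free (plate spacing unchanged). Next comes a release and then a staged last squeeze.

Call:
servo_tool([
  {"x":0,"y":0,"z":0,"rx":0,"ry":0,"rz":0,"jaw":0.85},
  {"x":0,"y":0,"z":0,"rx":0,"ry":0,"rz":0,"jaw":0.85},
  {"x":0,"y":0,"z":0,"rx":0,"ry":0,"rz":0,"jaw":0.85},
  {"x":0,"y":0,"z":0,"rx":0,"ry":0,"rz":0,"jaw":0.85},
  {"x":0,"y":0,"z":0,"rx":0,"ry":0,"rz":0,"jaw":0.85},
  {"x":0,"y":0,"z":0,"rx":0,"ry":0,"rz":0,"jaw":0.85},
  {"x":0,"y":0,"z":0,"rx":0,"ry":0,"rz":0,"jaw":0.85},
  {"x":0,"y":0,"z":0,"rx":0,"ry":0,"rz":0,"jaw":0.85},
])

```text
clock: 16.57
tcp_pos: [0.5073, 0.1298, 0.1005]
orientation: [-0.013, 1.0, 0.0, -0.0]
force: [0.3, -1.2, -1.3]
finger_gap: 0.0766
gripper_force: 0.5
```

Call:
servo_tool([
  {"x":0,"y":0,"z":0,"rx":0,"ry":0,"rz":0,"jaw":0.05},
  {"x":0,"y":0,"z":0,"rx":0,"ry":0,"rz":0,"jaw":0.05},
  {"x":0,"y":0,"z":0,"rx":0,"ry":0,"rz":0,"jaw":0.05},
  {"x":0,"y":0,"z":0,"rx":0,"ry":0,"rz":0,"jaw":0.05},
  {"x":0,"y":0,"z":0,"rx":0,"ry":0,"rz":0,"jaw":0.05},
  {"x":0,"y":0,"z":0,"rx":0,"ry":0,"rz":0,"jaw":0.05},
  {"x":0,"y":0,"z":0,"rx":0,"ry":0,"rz":0,"jaw":0.05},
])

```text
clock: 17.15
tcp_pos: [0.5081, 0.1273, 0.101]
orientation: [-0.012, 1.0, -0.001, 0.0]
force: [0.3, -11.2, 5.5]
finger_gap: 0.0476
gripper_force: 4.8
```

```bash
python3 -c "
from h import *
look('w8')"
```

```text
17.2 [0.5081 0.1272 0.101 ] [ -0.1 -11.1   5.2] 0.0473 4.9
-24 [(119.5, 123.0), (137.0, 142.0)]
-20 [(119.0, 123.0), (137.0, 142.0)]
-16 [(119.0, 123.0), (137.0, 142.0)]
```

Call:
servo_tool([
  {"x":0,"y":0,"z":0,"rx":0,"ry":0,"rz":0,"jaw":-0.1},
  {"x":0,"y":0,"z":0,"rx":0,"ry":0,"rz":0,"jaw":-0.1},
  {"x":0,"y":0,"z":0,"rx":0,"ry":0,"rz":0,"jaw":-0.1},
  {"x":0,"y":0,"z":0,"rx":0,"ry":0,"rz":0,"jaw":-0.1},
])

```text
clock: 17.53
tcp_pos: [0.5082, 0.1266, 0.1012]
orientation: [-0.012, 1.0, -0.001, 0.0]
force: [-1.7, -11.9, 6.4]
finger_gap: 0.0398
gripper_force: 5.8
```

```bash
python3 -c "
from h import *
look('w9')"
```

```text
17.58 [0.5082 0.1266 0.1012] [ -0.9 -12.4   7. ] 0.0396 5.9
-24 [(121.0, 125.0), (137.0, 141.5)]
-20 [(121.0, 125.0), (137.0, 141.5)]
-16 [(121.0, 125.0), (136.5, 141.5)]
```

Call:
servo_tool([
  {"x":0,"y":0,"z":0,"rx":0,"ry":0,"rz":0,"jaw":-0.2},
  {"x":0,"y":0,"z":0,"rx":0,"ry":0,"rz":0,"jaw":-0.2},
  {"x":0,"y":0,"z":0,"rx":0,"ry":0,"rz":0,"jaw":-0.3},
  {"x":0,"y":0,"z":0,"rx":0,"ry":0,"rz":0,"jaw":-0.3},
  {"x":0,"y":0,"z":0,"rx":0,"ry":0,"rz":0,"jaw":-0.3},
  {"x":0,"y":0,"z":0,"rx":0,"ry":0,"rz":0,"jaw":-0.3},
  {"x":0,"y":0,"z":0,"rx":0,"ry":0,"rz":0,"jaw":-0.3},
  {"x":0,"y":0,"z":0,"rx":0,"ry":0,"rz":0,"jaw":-0.3},
])

```text
clock: 18.25
tcp_pos: [0.5083, 0.1284, 0.1012]
orientation: [-0.013, 1.0, -0.0, 0.001]
force: [1.3, -6.2, 7.1]
finger_gap: 0.0336
gripper_force: 30.0
```

```bash
python3 -c "
from h import *
look('w10')
g=cv2.imread('pics/w10.png'); t=grab_frame('side')[:,:,::-1]
a=cv2.resize(g[140:280,0:300],(700,327)); b=cv2.resize(t[230:340,240:480],(570,261),interpolation=cv2.INTER_CUBIC)
o=np.zeros((596,700,3),np.uint8);o[:327]=a;o[329:590,:570]=b;cv2.imwrite('pics/m10.png',o)"
```

```text
18.3 [0.5083 0.1284 0.1012] [ 0.2 -6.4  4.9] 0.0334 30.0
-24 [(123.5, 127.5), (136.5, 141.5)]
-20 [(123.5, 127.5), (136.5, 142.0)]
-16 [(123.5, 127.5), (137.0, 142.0)]
```

View pics/m10.png

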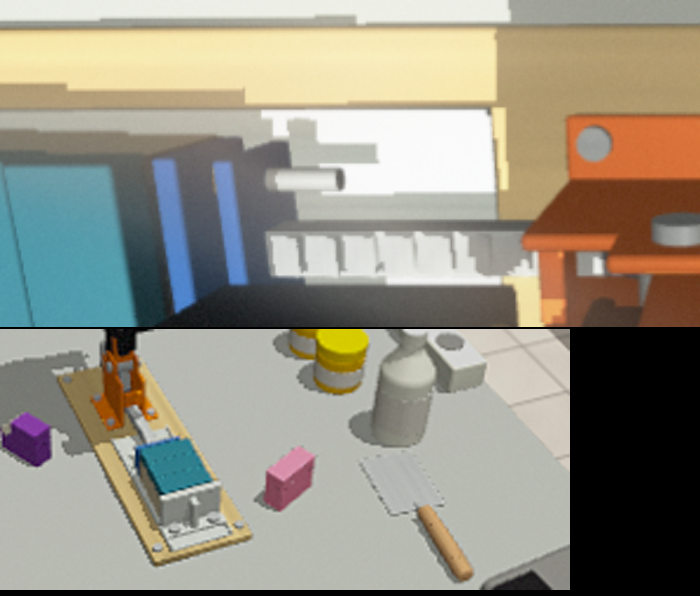

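The row is closed up standing against the stop. The plate spacing has gone from 15.6 to about 9.2 mm, so the springs are pressed in about 6.4 mm, and the trigger is held fully squeezed. I hand it in.

```bash
python3 -c "
from rig import *
print(hand_in())"
```

```text
the job is handed in; nothing more can be done
None
```

I put the chipped coupon in the yellow reject tray and handed the job in with the trigger still squeezed. The three sound coupons are closed up against the end stop, with the jaw's springs about 6.4 mm pressed in.

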